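Change the backup battery of an alarm panel

TASK

Change the backup battery of the alarm panel: stand the transformer and the sounder that hem it in on the dark mat, lift the old battery out into the grey tray, stand the new battery in the old one's place, square as the old one stood, then put the transformer and the sounder back, each where it stood at the start and turned as it was. Clear both parts before touching the battery, put them back only once the new battery is in, keep both batteries upright throughout, and do not disturb the dome camera.

Things in the scene. Friction and masses are not known exactly. Their poses are not given: they have to be found in the camera images.
- transformer_c (a point): centre (half-way up) of the loose transformer: a steel block with a black winding, 44 (its x) by 60 (its y) by 50 mm high, about 0.45 kg. At the start it stands in the panel in front of or behind the old battery (which of the two varies), 11 to 13 mm from it, its 60 mm length along the battery's. Held across its 60 mm length its fingers need no room towards the battery. z up.
- sounder_c (a point): centre (half-way up) of the loose sounder: a white box with a round grille on top, 48 (its x) by 60 (its y) by 54 mm high, about 0.2 kg. At the start it stands in the panel on the other side of the old battery, 9 to 11 mm from it, its 60 mm length along the battery's. z up.
- old_battery_c (a point): centre (half-way up) of the old battery: a grey block with a dark top and a pale label round it, 40 (its x) by 88 (its y) by 54 mm high, about 0.48 kg; at the start it stands in the panel between transformer and sounder. To be gripped across its 40 mm width. z up.
- new_battery_c (a point): centre (half-way up) of the new battery, of the same make and size as the old one (40 in its x, 88 in its y, 54 mm high, about 0.48 kg); at the start it stands on the bench by itself, outside the panel. Either end may face either way when fitted. z up.
- mat: the side area: dark flat mat fixed on the bench, 120 (its x) by 150 (its y) by 2 mm thick; origin at the centre of its underside. There is room for both parts side by side.
- tray: tray for the old battery: grey plastic, low, open, fixed on the bench, 130 by 130 by 20 mm high outside, walls and floor 3 mm; origin at the centre of its underside.
- enclosure: the alarm panel: cream steel pan, open above, fixed on the bench; origin on its underside below the middle of the battery's place. Floor 3 mm thick; inside from x -107 to +107 mm; end walls there 28 mm high; side walls 42 mm high at y -84 and +164 mm; a fixed blue circuit board with parts up to 25 mm high covers y 90 to 158 mm. The battery's place is at x = 0, the two parts' places at x = -54 and +54 mm, all at y = 0 (to within 1 mm), lengths along its y.
- seat (a point): the point in the panel, 30 mm above the bench, where the centre of a battery lies when it stands in its place (level, axes as the panel's).
- dome_c (a point): centre (half-way up) of a loose dome camera standing on the bench: white round base 96 mm across with a dark dome, 70 mm high, about 0.35 kg; to be left alone.
There are look-alikes about, which are no part of the job. Of the things that look like the mat, the larger one is meant. Leave any orange look-alike of the part that bears sounder_c alone.

How it is judged:
On the way, in this order (a step that is already met when the one before it is completed fails the run):
1. transformer and sounder both stand on the mat, the old battery still in its place (x of transformer_c in the frame of mat between -0.06 and 0.06 m and y of transformer_c in the frame of mat between -0.075 and 0.075 m and height (world z) of transformer_c between 0.021 and 0.033 m and angle between each of transformer_c, sounder_c's own z axis and vertical below 0.15 rad and x of sounder_c in the frame of mat between -0.06 and 0.06 m and y of sounder_c in the frame of mat between -0.075 and 0.075 m and height (world z) of sounder_c between 0.023 and 0.035 m and linear speed of each of transformer, sounder below 0.02 m/s and angular speed of each of transformer, sounder below 0.2 rad/s and distance of old_battery_c from where it was at the start of the episode below 0.015 m), for 0.2 s.
2. the old battery stands in the tray (horizontal distance between old_battery_c and tray below 0.045 m and height (world z) of old_battery_c below 0.038 m and angle between old_battery_c's own z axis and vertical below 0.15 rad and linear speed of old_battery below 0.02 m/s and angular speed of old_battery below 0.2 rad/s), for 0.2 s.
3. the new battery stands in the battery's place, with transformer and sounder still on the mat (distance between new_battery_c and seat below 0.012 m and angle between new_battery_c's own z axis and vertical below 0.1 rad and angle between the y axis of new_battery_c and the y axis of seat, either way round below 0.2 rad and linear speed of new_battery below 0.02 m/s and angular speed of new_battery below 0.2 rad/s and x of transformer_c in the frame of mat between -0.06 and 0.06 m and y of transformer_c in the frame of mat between -0.075 and 0.075 m and height (world z) of transformer_c between 0.021 and 0.033 m and angle between each of transformer_c, sounder_c's own z axis and vertical below 0.15 rad and x of sounder_c in the frame of mat between -0.06 and 0.06 m and y of sounder_c in the frame of mat between -0.075 and 0.075 m and height (world z) of sounder_c between 0.023 and 0.035 m), for 0.2 s.
At the end, for the whole second after the job is handed in: The old battery stands upright in the tray (centre within 45 mm of the tray's); the new one stands in the battery's place within 12 mm and 0.2 rad; transformer and sounder are back within 14 mm of where each stood, upright and within 0.2 rad of square; all at rest and released (all of step 2 and distance between new_battery_c and seat below 0.012 m and angle between each of new_battery_c, transformer_c, sounder_c's own z axis and vertical below 0.1 rad and angle between the y axis of each of new_battery_c, transformer_c, sounder_c and the y axis of seat, either way round below 0.2 rad and distance of each of transformer_c, sounder_c from where it was at the start of the episode below 0.014 m and linear speed of each of new_battery, transformer, sounder below 0.02 m/s and angular speed of each of new_battery, transformer, sounder below 0.2 rad/s); the robot touches nothing.
It fails at once if a battery is tipped (angle between any of old_battery_c, new_battery_c's own z axis and vertical above 0.6 rad).
It fails at once if the dome camera is disturbed (distance of dome_c from where it was at the start of the episode above 0.02 m).
It also fails if it takes over 136 s, if anything falls off the work surface, if the arm or the gripper's body presses on something with over 40 N, if the wrist force passes 120 N, or if a joint passes its speed limit or range.

ROBOT

A 7-joint arm with a two-finger parallel gripper is mounted at the origin on the work surface. World frame = base frame: x ahead of the robot, y to its left, z up, the work surface at z = 0. Lengths are in m, angles in rad, forces in N, time in s.
With the tool pointing down it reaches from about 0.4 to 0.75 m from the base axis. Payload 19.5 kg.
Tool frame: the origin (TCP) lies at the centre of the arm's flange, where the gripper is bolted on; the fingertips stand 173 mm ahead of it and the grasp point (between the pads) lies 155 mm ahead of it (arm.grip_depth is the distance from the TCP to the grasp point, in m); z points along the fingers, y is the line along which they close (so a half turn about z gives the same grasp; the last joint's range is limited). The gripper opens to 85 mm and grips with 20 to 120 N. Pads are 22 mm wide; open, the fingers measure 114 mm over their backs; the gripper's body (76 mm by 85 mm) begins 54 mm behind the grasp point. The pads swing forward as they close: fully open they stand 13 mm farther back than shut.
Start: joints at [1.196, 0.707, -0.028, 1.485, 0.022, 0.951, -0.075], TCP at [0.188, -0.543, 0.405] pointing down, gripper open.
Joint ranges: [-2.71, 2.71], [-0.32, 2.16], [-1.57, 1.52], [0, 2.45], [-1.46, 4.6], [0, 2.02], [-2.83, 2.83]. Speed limits (rad/s): [1.89, 1.89, 2.57, 2.57, 3.01, 3.01, 3.01].

INTERFACE

Orientations are given as a unit quaternion [w, x, y, z].
In Python, from workcell import arm gives the robot as it stands. The module is installed in compiled form; this text tells all that it offers.
- The arm moves only by the tool play_rows, never from a script. Its argument "steps" is a list of rows, each a list of 7 numbers: the finger opening in m, from 0 to 0.0854, then the shift along the tool's x, y, z in m, then the turn, a rotation vector about the tool's x, y, z in rad. A call has 1 to 10 rows; each row shifts and turns the commanded pose from where the row before left it, along the tool's axes as they then stand; what a row does not reach is not made up. A row lasts 1/10 s, in which the tool goes at most 50 mm and 8.59 degrees, less where a joint would pass 70% of its speed; a pose out of reach is approached as far as the arm can. A call is refused whole if a number of a shift passes 0.05 or a number of a turn 0.15, either way. A call with a gripper value outside its range is refused whole. The fingers move at their own pace and stop on an object; the grip force is fixed at half the most. Time passes only in rows, so rows that do not move let the fingers close. It gives the time, the measured TCP pose, the force, the opening and the grip force at its end, in the units of the state.
- arm.state(): the state, without advancing time (a new reading comes with each control period).
- arm.snapshot(name): name is "scene" or "top" or "wrist"; returns a dict with "frame" (480x640x3 uint8, blue, green, red), "fx", "fy", "cx", "cy" (pixels), "view" (4x4, takes a point from world to camera coordinates). Camera axes: x right, y down, z forward; pixel columns grow to the right and rows downward; lengths in m; the calibration is good to about 2 mm. The wrist camera is an equidistant fisheye: a pixel r from the principal point sees the ray r / f radians off the axis. A picture is of the moment at which its call begins. There is no depth.
- arm.sign_off(): hands the job in; it is judged then, once.
The state is a dict: "t": time; "q": joint angles; "qd": joint speeds; "effort": joint torques, N m; "tool_pos": TCP position; "orientation": TCP orientation; "ft_force": force on the tool from outside, world axes, zero at the start; "wrist_torque": the same for the moment, N m; "opening": finger opening in m; "gripper_force": force on a finger pad.
Only numpy, scipy, OpenCV 4.12 (cv2) and the standard library are available. Lean on these libraries where they do the work, as an engineer would, in place of code of your own. Each camera call takes 0.05 s, during which the arm holds its last target. There are 200 camera calls.

## Working session

There is one attempt and no reset: what is moved stays moved. The work goes in short steps, Python scripts to look and compute and a tool call to move; the robot and the scene stay as the last step left them, time stands still between calls to the robot, and variables do not carry over. Pictures are saved under pics/ and viewed, at most 14 in all, crops included, and the job is handed in when it is done.

Besides the shell and the picture viewer there is one more tool, called by a JSON object that holds its "method" and its "body", one argument or row to a line. play_rows: Moves the arm, as the interface text tells. Its arguments: {"type":"object","properties":{"steps":{"type":"array","items":{"type":"array","items":{"type":"number"}}}},"required":["steps"]}

```bash
mkdir -p pics; python3 - <<'E'
from workcell import arm
import cv2,pickle
for n in("scene","top"):
    s=arm.snapshot(n);cv2.imwrite(f"pics/{n}0.png",s["frame"]);pickle.dump(s,open(f"{n}0.pkl","wb"))
    print(n,s["fx"],s["fy"],s["cx"],s["cy"],s["view"])
st=arm.state();print(st["t"],st["tool_pos"],st["orientation"],arm.grip_depth)
E
```

```text
scene 567.8463120161209 567.8463120161209 324.06755592489617 237.73604049669123 [[ 1.31454184e-01  9.91322208e-01  2.78288032e-04 -1.78209314e-01]
 [ 8.45228072e-01 -1.11934693e-01 -5.22551557e-01 -4.00637460e-01]
 [-5.17985814e-01  6.89268054e-02 -8.52607643e-01  1.67491675e+00]
 [ 0.00000000e+00  0.00000000e+00  0.00000000e+00  1.00000000e+00]]
top 563.7268539115771 563.7268539115771 322.44802992739903 232.1066071444911 [[ 0.01186347 -0.99980448  0.01581988  0.06837906]
 [-0.99141478 -0.01382125 -0.13002195  0.49289523]
 [ 0.13021518 -0.01414155 -0.9913849   1.17604294]
 [ 0.          0.          0.          1.        ]]
0.1 [ 0.18783411 -0.54338983  0.4042851 ] [-4.81516776e-04  9.86184252e-01  1.65651380e-01 -9.98830834e-05] 0.1547
```

View pics/top0.png

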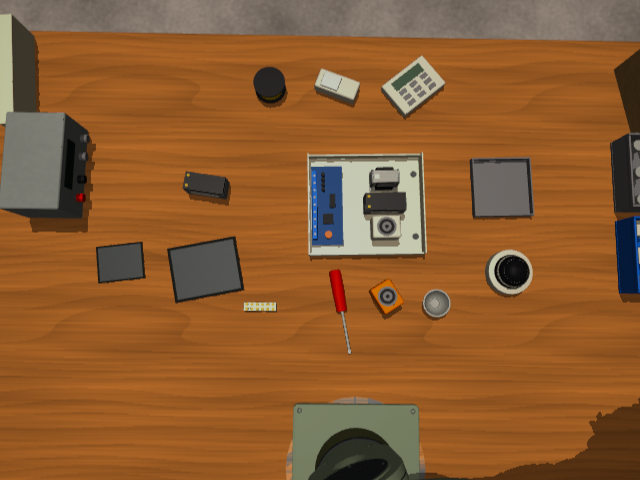

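View pics/scene0.png

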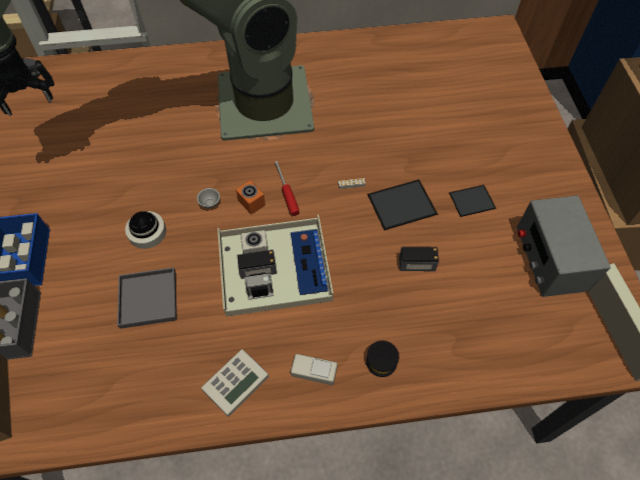

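Top view: transformer (386,178) behind the old battery (385,203), white sounder in front (386,228), orange sounder look‑alike (386,297), new battery (206,186), large mat (206,269), small mat (120,262), tray (501,188), dome (510,272). Other look-alikes for the transformer, battery, tray and dome: white switch (337,86), black puck (269,85) and steel cup (436,303). I choose those in the panel, the large mat and the grey tray. Close crop to check the choice:

```bash
python3 - <<'E'
import cv2,numpy as np
f=cv2.imread("pics/top0.png")
a=cv2.resize(f[145:265,300:430],None,fx=4,fy=4,interpolation=cv2.INTER_CUBIC)
b=cv2.resize(f[165:210,170:240],None,fx=4,fy=4,interpolation=cv2.INTER_CUBIC)
c=np.zeros((480,800,3),np.uint8);c[:,:520]=a;c[:180,520:800]=b
cv2.imwrite("pics/crop0.png",c)
E
```

```text
(no output)
```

View pics/crop0.png

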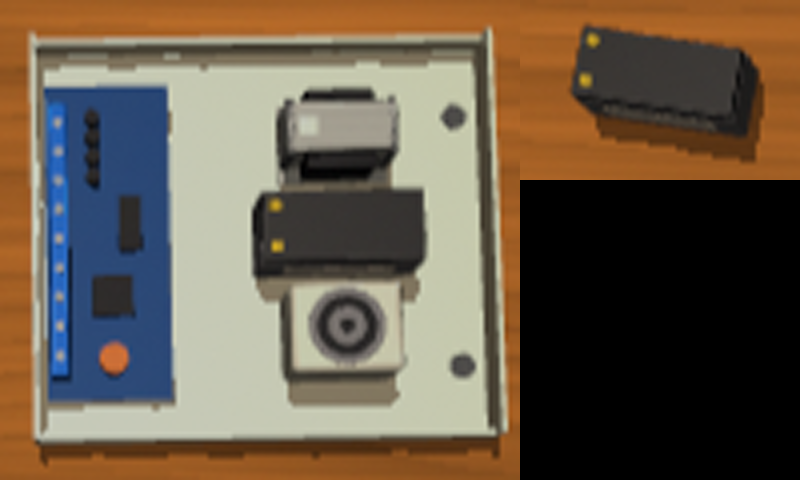

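The crop confirms the choice: steel transformer with black winding (crop 340,125), dark battery with brass terminals (340,230), white sounder with round grille (347,325), and the new battery with the same top.

```bash
cat > h.py <<'E'
import numpy as np,cv2,pickle
def cast(s,px,z):
    px=np.atleast_2d(np.asarray(px,float));V=s["view"];R,t=V[:3,:3],V[:3,3]
    d=np.c_[(px[:,0]-s["cx"])/s["fx"],(px[:,1]-s["cy"])/s["fy"],np.ones(len(px))]@R
    c=-R.T@t
    return (c+d*((z-c[2])/d[:,2])[:,None])[:,:2]
def rect(p):
    (c,(w,h),a)=cv2.minAreaRect((np.asarray(p)*1000).astype(np.float32))
    if w<h:w,h,a=h,w,a+90
    return np.round(c,1),round(w,1),round(h,1),round((a+90)%180-90,1)  # mm, angle of long side from +x
E
python3 - <<'E'
from h import *
s=pickle.load(open("top0.pkl","rb"));f=s["frame"]
crop=lambda L:[(300+x/4-.375,145+y/4-.375) for x,y in L]
cr=lambda L,z:print(rect(cast(s,crop(L),z)))
print("cam",-s["view"][:3,:3].T@s["view"][:3,3])
print("pan rim");print(cast(s,crop([(31,33),(490,28),(507,432),(36,441)]),.042))
print("batt",cast(s,crop([(266,190),(423,188),(426,262),(256,262)]),.057),end="");cr([(266,190),(423,188),(426,262),(256,262)],.057)
print("grille",cast(s,crop([(347,325)]),.057)); cr([(290,283),(402,281),(403,372),(292,374)],.057)
print("trafo steel");cr([(288,100),(397,97),(398,147),(286,152)],.053)
def masked(lo,hi,roi,z,name,close=5):
    x0,y0,x1,y1=roi;g=cv2.resize(f[y0:y1,x0:x1],None,fx=4,fy=4,interpolation=cv2.INTER_CUBIC)
    m=cv2.inRange(g,lo,hi);m=cv2.morphologyEx(m,cv2.MORPH_CLOSE,np.ones((close,close)))
    c=max(cv2.findContours(m,0,1)[0],key=cv2.contourArea)[:,0]
    p=(c+.5)/4-.5+[x0,y0];print(name,rect(cast(s,p,z)),cv2.minAreaRect(p.astype(np.float32)));
def dark(roi,z,name,T):
    masked((0,0,0),(T,T,T),roi,z,name)
dark((155,225,255,315),.002,"mat",75)
dark((460,145,545,230),.02,"tray",118)
dark((480,240,540,300),.06,"dome",70)
b=[(520+0,0)]
q=[(170+(x-520)/4-.375,165+y/4-.375) for x,y in [(586,27),(744,50),(738,128),(577,96)]]
print("new",cast(s,q,.054),rect(cast(s,q,.054)))
E
```

```text
cam [0.33471376 0.09180919 1.22891666]
pan rim
[[ 0.66296814  0.10952879]
 [ 0.66980014 -0.13939088]
 [ 0.44981663 -0.14596294]
 [ 0.44171458  0.103495  ]]
batt [[ 0.57538315 -0.01645975]
 [ 0.57772195 -0.09984799]
 [ 0.53794187 -0.10114544]
 [ 0.53663188 -0.01124631]](array([557.2, -55.9]), 89.9, 39.8, -89.2)
grille [[ 0.50373753 -0.05924399]]
(array([502.5, -59.3]), 59.7, 48.3, -88.2)
trafo steel
(array([612.5, -57.2]), 60.8, 28.3, -87.5)
mat (array([411.6, 327.5]), 151.2, 120.0, -78.6) ((204.93199157714844, 269.3099365234375), (55.2006950378418, 71.03288269042969), 79.57928466796875)
tray (array([ 596.3, -316.7]), 139.2, 136.4, 1.9) ((501.13128662109375, 188.4029541015625), (62.26518249511719, 63.34917449951172), 88.7126693725586)
dome (array([ 411.5, -319. ]), 71.0, 70.0, 59.1) ((511.127197265625, 271.329345703125), (34.631507873535156, 32.82026672363281), 29.357751846313477)
new [[0.61509521 0.36616886]
 [0.60392201 0.28207141]
 [0.56177823 0.28379585]
 [0.57771102 0.36929774]] (array([588.4, 325. ]), 88.7, 42.0, 82.4)
```

```bash
cat > go.py <<'E'
# usage: go.py x y z yaw_deg (TCP, m) -> turn first about tool z, then shift in the turned tool axes
import sys,numpy as np
from workcell import arm
from scipy.spatial.transform import Rotation as R
x,y,z,w=map(float,sys.argv[1:5]);s=arm.state();q=s["orientation"]
r=R.from_quat(np.r_[q[1:],q[0]]);w=np.radians(w)
t=R.from_matrix([[np.cos(w),np.sin(w),0],[np.sin(w),-np.cos(w),0],[0,0,-1]])
print("t",round(s["t"],2),"pos",np.round(s["tool_pos"],4),"open",round(s["opening"],4),"F",np.round(s["ft_force"],1),"q1,q7",np.round(s["q"][[0,6]],2))
print("turn",np.round((r.inv()*t).as_rotvec(),4),"then shift",np.round(t.inv().apply(np.r_[x,y,z]-s["tool_pos"]),4))
E
python3 go.py 0.6113 -0.0563 0.30 1.8
```

```text
t 0.1 pos [ 0.1878 -0.5434  0.4043] open 0.0856 F [-0.1  0.2 -0.6] q1,q7 [ 1.2  -0.08]
turn [-1.000e-03  2.000e-04  3.014e-01] then shift [ 0.4386 -0.4735  0.1043]
```

{"method": "play_rows", "body": {
  "steps": [
    [0.085, 0, 0, 0, 0, 0, 0.1],
    [0.085, 0, 0, 0, 0, 0, 0.1],
    [0.085, 0, 0, 0, 0, 0, 0.1],
    [0.085, 0.03, -0.03, 0, 0, 0, 0],
    [0.085, 0.03, -0.03, 0, 0, 0, 0],
    [0.085, 0.03, -0.03, 0, 0, 0, 0],
    [0.085, 0.03, -0.03, 0, 0, 0, 0],
    [0.085, 0.03, -0.03, 0, 0, 0, 0],
    [0.085, 0.03, -0.03, 0, 0, 0, 0],
    [0.085, 0.03, -0.03, 0, 0, 0, 0]
  ]
}}

```text
t: 1.1
tool_pos: [0.3918, -0.3252, 0.4046]
orientation: [-0.0, 1.0, 0.016, -0.0]
ft_force: [0.6, -0.7, 0.0]
opening: 0.0851
gripper_force: 0.0
```

```bash
python3 go.py 0.6113 -0.0563 0.30 1.8
```

```text
t 1.1 pos [ 0.3918 -0.3252  0.4046] open 0.0851 F [ 0.6 -0.7  0. ] q1,q7 [ 0.57 -0.82]
turn [-0.0003  0.0003  0.0013] then shift [ 0.2278 -0.2619  0.1046]
```

{"method": "play_rows", "body": {
  "steps": [
    [0.085, 0.0285, -0.0327, 0.013, 0, 0, 0],
    [0.085, 0.0285, -0.0327, 0.013, 0, 0, 0],
    [0.085, 0.0285, -0.0327, 0.013, 0, 0, 0],
    [0.085, 0.0285, -0.0327, 0.013, 0, 0, 0],
    [0.085, 0.0285, -0.0327, 0.013, 0, 0, 0],
    [0.085, 0.0285, -0.0327, 0.013, 0, 0, 0],
    [0.085, 0.0285, -0.0327, 0.013, 0, 0, 0],
    [0.085, 0.0285, -0.0327, 0.013, 0, 0, 0],
    [0.085, 0, 0, 0, 0, 0, 0],
    [0.085, 0, 0, 0, 0, 0, 0]
  ]
}}

```text
t: 2.1
tool_pos: [0.6102, -0.0572, 0.3]
orientation: [0.0, 1.0, 0.017, -0.001]
ft_force: [-0.1, -1.1, -0.0]
opening: 0.0845
gripper_force: 0.0
```

```bash
python3 go.py 0.6113 -0.0563 0.183 1.8; python3 - <<'E'
from workcell import arm
import cv2
s=arm.snapshot("wrist");cv2.imwrite("pics/w1.png",s["frame"])
E
```

```text
t 2.1 pos [ 0.6102 -0.0572  0.3   ] open 0.0845 F [-0.1 -1.1 -0. ] q1,q7 [-0.04 -1.34]
turn [0.0001 0.0013 0.0027] then shift [ 0.0012 -0.0008  0.117 ]
```

View pics/w1.png

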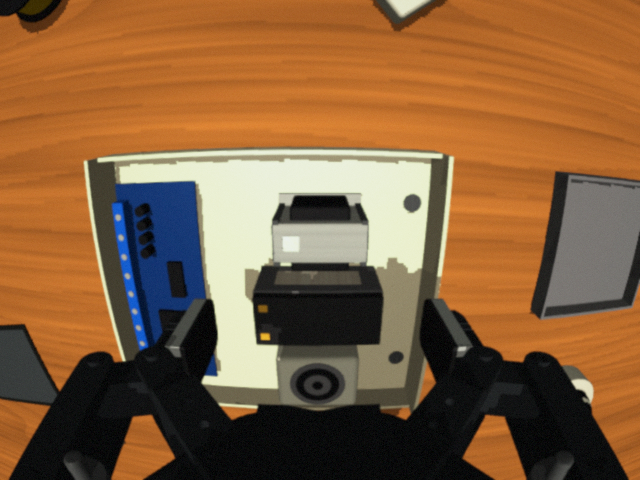

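The wrist view shows the transformer (320,230) centred between the fingers (215 and 425). I go down and grip.

{"method": "play_rows", "body": {
  "steps": [
    [0.085, 0.001, -0.001, 0.024, 0, 0, 0],
    [0.085, 0, 0, 0.024, 0, 0, 0],
    [0.085, 0, 0, 0.024, 0, 0, 0],
    [0.085, 0, 0, 0.023, 0, 0, 0],
    [0.085, 0, 0, 0.022, 0, 0, 0],
    [0.085, 0, 0, 0, 0, 0, 0],
    [0.05, 0, 0, 0, 0, 0, 0],
    [0.05, 0, 0, 0, 0, 0, 0],
    [0.05, 0, 0, 0, 0, 0, 0],
    [0.05, 0, 0, 0, 0, 0, 0]
  ]
}}

```text
t: 3.15
tool_pos: [0.6114, -0.0572, 0.1854]
orientation: [0.0, 1.0, 0.016, 0.001]
ft_force: [-0.7, -1.7, 7.4]
opening: 0.0592
gripper_force: 65.9
```

{"method": "play_rows", "body": {
  "steps": [
    [0.05, 0, 0, -0.01, 0, 0, 0],
    [0.05, 0, 0, -0.02, 0, 0, 0],
    [0.05, 0, 0, -0.03, 0, 0, 0],
    [0.05, 0, 0, -0.03, 0, 0, 0],
    [0.05, 0, 0, -0.03, 0, 0, 0],
    [0.05, 0, 0, 0, 0, 0, 0],
    [0.05, -0.01, -0.03, 0, 0, 0, 0],
    [0.05, -0.01, -0.03, 0, 0, 0, 0],
    [0.05, -0.01, -0.03, 0, 0, 0, 0],
    [0.05, -0.01, -0.03, 0, 0, 0, 0]
  ]
}}

```text
t: 4.15
tool_pos: [0.5664, 0.0629, 0.304]
orientation: [-0.0, 1.0, 0.016, -0.0]
ft_force: [1.0, 0.3, -2.7]
opening: 0.0593
gripper_force: 65.9
```

```bash
python3 go.py 0.442 0.3336 0.30 1.8
```

```text
t 4.15 pos [0.5664 0.0629 0.304 ] open 0.0593 F [ 1.   0.3 -2.7] q1,q7 [-0.26 -1.5 ]
turn [-0.0003  0.      0.0011] then shift [-0.1159 -0.2744  0.004 ]
```

{"method": "play_rows", "body": {
  "steps": [
    [0.05, -0.0144, -0.0343, 0, 0, 0, 0],
    [0.05, -0.0144, -0.0343, 0, 0, 0, 0],
    [0.05, -0.0144, -0.0343, 0, 0, 0, 0],
    [0.05, -0.0144, -0.0343, 0, 0, 0, 0],
    [0.05, -0.0144, -0.0343, 0, 0, 0, 0],
    [0.05, -0.0144, -0.0343, 0, 0, 0, 0],
    [0.05, -0.0144, -0.0343, 0, 0, 0, 0],
    [0.05, -0.0144, -0.0343, 0, 0, 0, 0],
    [0.05, 0, 0, 0, 0, 0, 0],
    [0.05, 0, 0, 0, 0, 0, 0]
  ]
}}

```text
t: 5.15
tool_pos: [0.4426, 0.3328, 0.3039]
orientation: [-0.0, 1.0, 0.017, -0.0]
ft_force: [-0.1, -1.0, -4.2]
opening: 0.0592
gripper_force: 66.2
```

```bash
python3 go.py 0.442 0.3336 0.1855 1.8
```

```text
t 5.15 pos [0.4426 0.3328 0.3039] open 0.0592 F [-0.1 -1.  -4.2] q1,q7 [-0.84 -1.94]
turn [-0.0001  0.0001  0.0028] then shift [-0.0006 -0.0009  0.1184]
```

{"method": "play_rows", "body": {
  "steps": [
    [0.05, 0, 0, 0.03, 0, 0, 0],
    [0.05, 0, 0, 0.03, 0, 0, 0],
    [0.05, 0, 0, 0.03, 0, 0, 0],
    [0.05, 0, 0, 0.02, 0, 0, 0],
    [0.05, 0, 0, 0.009, 0, 0, 0],
    [0.05, 0, 0, 0, 0, 0, 0],
    [0.05, 0, 0, 0, 0, 0, 0],
    [0.085, 0, 0, 0, 0, 0, 0],
    [0.085, 0, 0, 0, 0, 0, 0],
    [0.085, 0, 0, 0, 0, 0, 0]
  ]
}}

```text
t: 6.15
tool_pos: [0.4432, 0.3324, 0.1851]
orientation: [-0.0, 1.0, 0.016, 0.0]
ft_force: [-0.8, 0.7, -0.1]
opening: 0.0852
gripper_force: 0.0
```

{"method": "play_rows", "body": {
  "steps": [
    [0.085, 0, 0, 0, 0, 0, 0],
    [0.085, 0, 0, -0.01, 0, 0, 0],
    [0.085, 0, 0, -0.03, 0, 0, 0],
    [0.085, 0, 0, -0.04, 0, 0, 0],
    [0.085, 0, 0, -0.04, 0, 0, 0],
    [0.085, 0.01, 0.03, 0, 0, 0, 0],
    [0.085, 0.01, 0.04, 0, 0, 0, 0],
    [0.085, 0.01, 0.04, 0, 0, 0, 0],
    [0.085, 0.01, 0.04, 0, 0, 0, 0],
    [0.085, 0.01, 0.04, 0, 0, 0, 0]
  ]
}}

```text
t: 7.15
tool_pos: [0.4994, 0.1425, 0.3055]
orientation: [-0.0, 1.0, 0.016, 0.0]
ft_force: [0.7, 0.9, -0.7]
opening: 0.0846
gripper_force: 0.0
```

```bash
python3 go.py 0.5033 -0.0597 0.30 1.8
```

```text
t 7.15 pos [0.4994 0.1425 0.3055] open 0.0846 F [ 0.7  0.9 -0.7] q1,q7 [-0.45 -1.62]
turn [-0.0003 -0.0006  0.0014] then shift [-0.0025  0.2022  0.0055]
```

{"method": "play_rows", "body": {
  "steps": [
    [0.085, 0, 0.034, 0, 0, 0, 0],
    [0.085, 0, 0.034, 0, 0, 0, 0],
    [0.085, 0, 0.034, 0, 0, 0, 0],
    [0.085, 0, 0.034, 0, 0, 0, 0],
    [0.085, 0, 0.034, 0, 0, 0, 0],
    [0.085, -0.002, 0.032, 0, 0, 0, 0],
    [0.085, 0, 0, 0.02, 0, 0, 0],
    [0.085, 0, 0, 0.02, 0, 0, 0],
    [0.085, 0, 0, 0, 0, 0, 0],
    [0.085, 0, 0, 0, 0, 0, 0]
  ]
}}

```text
t: 8.15
tool_pos: [0.5039, -0.0578, 0.2655]
orientation: [0.0, 1.0, 0.016, 0.0]
ft_force: [0.3, -0.1, 0.6]
opening: 0.085
gripper_force: 0.0
```

```bash
python3 go.py 0.5035 -0.0597 0.185 1.8
```

```text
t 8.15 pos [ 0.5039 -0.0578  0.2655] open 0.085 F [ 0.3 -0.1  0.6] q1,q7 [-0.01 -1.3 ]
turn [ 0.     -0.      0.0014] then shift [-0.0005  0.0019  0.0805]
```

{"method": "play_rows", "body": {
  "steps": [
    [0.085, 0, 0.0019, 0.02, 0, 0, 0],
    [0.085, 0, 0, 0.02, 0, 0, 0],
    [0.085, 0, 0, 0.02, 0, 0, 0],
    [0.085, 0, 0, 0.02, 0, 0, 0],
    [0.085, 0, 0, 0, 0, 0, 0],
    [0.085, 0, 0, 0, 0, 0, 0],
    [0.05, 0, 0, 0, 0, 0, 0],
    [0.05, 0, 0, 0, 0, 0, 0],
    [0.05, 0, 0, 0, 0, 0, 0],
    [0.05, 0, 0, 0, 0, 0, 0]
  ]
}}

```text
t: 9.15
tool_pos: [0.5042, -0.0597, 0.186]
orientation: [0.0, 1.0, 0.016, 0.001]
ft_force: [-1.8, 1.2, 16.0]
opening: 0.0599
gripper_force: 63.0
```

{"method": "play_rows", "body": {
  "steps": [
    [0.05, 0, 0, -0.01, 0, 0, 0],
    [0.05, 0, 0, -0.02, 0, 0, 0],
    [0.05, 0, 0, -0.03, 0, 0, 0],
    [0.05, 0, 0, -0.03, 0, 0, 0],
    [0.05, 0, 0, -0.03, 0, 0, 0],
    [0.05, -0.01, -0.03, 0, 0, 0, 0],
    [0.05, -0.01, -0.03, 0, 0, 0, 0],
    [0.05, -0.01, -0.03, 0, 0, 0, 0],
    [0.05, -0.01, -0.03, 0, 0, 0, 0],
    [0.05, -0.01, -0.03, 0, 0, 0, 0]
  ]
}}

```text
t: 10.15
tool_pos: [0.4484, 0.0896, 0.3056]
orientation: [-0.0, 1.0, 0.016, 0.0]
ft_force: [-0.1, -0.1, -1.3]
opening: 0.0592
gripper_force: 65.6
```

```bash
python3 go.py 0.381 0.3214 0.305 1.8
```

```text
t 10.15 pos [0.4484 0.0896 0.3056] open 0.0592 F [-0.1 -0.1 -1.3] q1,q7 [-0.36 -1.53]
turn [-0.0005 -0.0006  0.0012] then shift [-0.0601 -0.2338  0.0006]
```

{"method": "play_rows", "body": {
  "steps": [
    [0.05, -0.0086, -0.0334, 0, 0, 0, 0],
    [0.05, -0.0086, -0.0334, 0, 0, 0, 0],
    [0.05, -0.0086, -0.0334, 0, 0, 0, 0],
    [0.05, -0.0086, -0.0334, 0, 0, 0, 0],
    [0.05, -0.0086, -0.0334, 0, 0, 0, 0],
    [0.05, -0.0086, -0.0334, 0, 0, 0, 0],
    [0.05, -0.0086, -0.0334, 0, 0, 0, 0],
    [0.05, 0, 0, 0.02, 0, 0, 0],
    [0.05, 0, 0, 0.02, 0, 0, 0],
    [0.05, 0, 0, 0, 0, 0, 0]
  ]
}}

```text
t: 11.15
tool_pos: [0.3808, 0.3202, 0.2639]
orientation: [0.001, 1.0, 0.017, -0.001]
ft_force: [-0.8, -0.4, -1.6]
opening: 0.0596
gripper_force: 65.3
```

```bash
python3 go.py 0.381 0.3214 0.186 1.8
```

```text
t 11.15 pos [0.3808 0.3202 0.2639] open 0.0596 F [-0.8 -0.4 -1.6] q1,q7 [-0.89 -1.89]
turn [0.0011 0.0021 0.0017] then shift [ 0.0003 -0.0012  0.0779]
```

{"method": "play_rows", "body": {
  "steps": [
    [0.05, 0, -0.001, 0.025, 0, 0, 0],
    [0.05, 0, 0, 0.025, 0, 0, 0],
    [0.05, 0, 0, 0.02, 0, 0, 0],
    [0.05, 0, 0, 0.0085, 0, 0, 0],
    [0.05, 0, 0, 0, 0, 0, 0],
    [0.05, 0, 0, 0, 0, 0, 0],
    [0.085, 0, 0, 0, 0, 0, 0],
    [0.085, 0, 0, 0, 0, 0, 0],
    [0.085, 0, 0, 0, 0, 0, 0],
    [0.085, 0, 0, 0, 0, 0, 0]
  ]
}}

```text
t: 12.15
tool_pos: [0.3812, 0.3213, 0.1865]
orientation: [-0.0, 1.0, 0.016, 0.0]
ft_force: [-0.4, -0.5, -0.2]
opening: 0.0849
gripper_force: 0.0
```

{"method": "play_rows", "body": {
  "steps": [
    [0.085, 0, 0, -0.01, 0, 0, 0],
    [0.085, 0, 0, -0.03, 0, 0, 0],
    [0.085, 0, 0, -0.04, 0, 0, 0],
    [0.085, 0, 0, -0.04, 0, 0, 0],
    [0.085, 0.02, 0.04, 0, 0, 0, 0],
    [0.085, 0.02, 0.04, 0, 0, 0, 0],
    [0.085, 0.02, 0.04, 0, 0, 0, 0],
    [0.085, 0.02, 0.04, 0, 0, 0, 0],
    [0.085, 0.02, 0.04, 0, 0, 0, 0],
    [0.085, 0.02, 0.04, 0, 0, 0, 0]
  ]
}}

```text
t: 13.15
tool_pos: [0.5095, 0.0835, 0.307]
orientation: [-0.0, 1.0, 0.016, 0.0]
ft_force: [0.9, 0.9, 0.2]
opening: 0.0849
gripper_force: 0.0
```

{"method": "play_rows", "body": {
  "steps": [
    [0.085, 0, 0, 0, 0, 0, -0.14],
    [0.085, 0, 0, 0, 0, 0, -0.14],
    [0.085, 0, 0, 0, 0, 0, -0.14],
    [0.085, 0, 0, 0, 0, 0, -0.14],
    [0.085, 0, 0, 0, 0, 0, -0.14],
    [0.085, 0, 0, 0, 0, 0, -0.14],
    [0.085, 0, 0, 0, 0, 0, -0.14],
    [0.085, 0, 0, 0, 0, 0, -0.14],
    [0.085, 0, 0, 0, 0, 0, -0.14],
    [0.085, 0, 0, 0, 0, 0, -0.14]
  ]
}}

```text
t: 14.15
tool_pos: [0.5089, 0.0851, 0.307]
orientation: [0.001, 0.752, 0.659, -0.0]
ft_force: [-0.7, -0.7, 0.2]
opening: 0.085
gripper_force: 0.0
```

```bash
python3 go.py 0.5573 -0.058 0.30 91.8; python3 - <<'E'
from workcell import arm
from h import *
s=arm.snapshot("top");cv2.imwrite("pics/t2.png",s["frame"][130:330,100:440].repeat(2,0).repeat(2,1))
E
```

```text
t 14.15 pos [0.5089 0.0851 0.307 ] open 0.085 F [-0.7 -0.7  0.2] q1,q7 [-0.13 -0.59]
turn [ 0.0005  0.0009 -0.1639] then shift [-0.1446  0.0439  0.007 ]
```

View pics/t2.png

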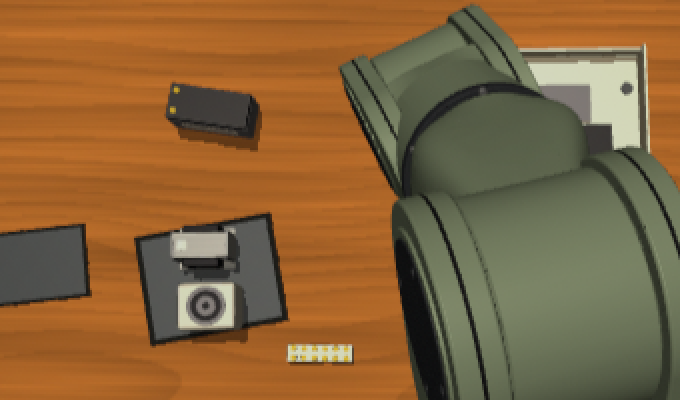

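The transformer (200,245) and the sounder (206,306) both stand on the large mat. Next is the old battery.

{"method": "play_rows", "body": {
  "steps": [
    [0.085, 0, 0, 0, 0, 0, -0.082],
    [0.085, 0, 0, 0, 0, 0, -0.082],
    [0.085, -0.029, 0.0088, 0, 0, 0, 0],
    [0.085, -0.029, 0.0088, 0, 0, 0, 0],
    [0.085, -0.029, 0.0088, 0, 0, 0, 0],
    [0.085, -0.029, 0.0088, 0, 0, 0, 0],
    [0.085, -0.029, 0.0088, 0, 0, 0, 0],
    [0.085, 0, 0, 0.02, 0, 0, 0],
    [0.085, 0, 0, 0, 0, 0, 0],
    [0.085, 0, 0, 0, 0, 0, 0]
  ]
}}

```text
t: 15.2
tool_pos: [0.5566, -0.0579, 0.2867]
orientation: [-0.0, 0.698, 0.716, -0.0]
ft_force: [-0.3, 0.6, -0.6]
opening: 0.0849
gripper_force: 0.0
```

```bash
python3 go.py 0.5573 -0.058 0.187 91.8
```

```text
t 15.2 pos [ 0.5566 -0.0579  0.2867] open 0.0849 F [-0.3  0.6 -0.6] q1,q7 [ 0.19 -0.24]
turn [-0.0006  0.     -0.0062] then shift [-0.0001  0.0007  0.0997]
```

{"method": "play_rows", "body": {
  "steps": [
    [0.085, 0, 0.0007, 0.025, 0, 0, -0.005],
    [0.085, 0, 0, 0.025, 0, 0, 0],
    [0.085, 0, 0, 0.025, 0, 0, 0],
    [0.085, 0, 0, 0.0247, 0, 0, 0],
    [0.085, 0, 0, 0, 0, 0, 0],
    [0.03, 0, 0, 0, 0, 0, 0],
    [0.03, 0, 0, 0, 0, 0, 0],
    [0.03, 0, 0, 0, 0, 0, 0],
    [0.03, 0, 0, 0, 0, 0, 0],
    [0.03, 0, 0, 0, 0, 0, 0]
  ]
}}

```text
t: 16.2
tool_pos: [0.5577, -0.0584, 0.1879]
orientation: [0.001, 0.696, 0.718, 0.0]
ft_force: [-3.3, 0.7, 14.4]
opening: 0.0395
gripper_force: 60.9
```

```bash
python3 go.py 0.5573 -0.058 0.187 91.8
```

```text
t 16.2 pos [ 0.5577 -0.0584  0.1879] open 0.0395 F [-3.3  0.7 14.4] q1,q7 [ 0.15 -0.28]
turn [ 0.0015  0.0002 -0.0004] then shift [ 0.0004 -0.0004  0.0009]
```

{"method": "play_rows", "body": {
  "steps": [
    [0.03, 0, 0, -0.01, 0, 0, 0],
    [0.03, 0, 0, -0.02, 0, 0, 0],
    [0.03, 0, 0, -0.03, 0, 0, 0],
    [0.03, 0, 0, -0.03, 0, 0, 0],
    [0.03, 0, 0, -0.01, 0, 0, 0],
    [0.03, 0, 0, 0, 0, 0, 0],
    [0.03, -0.03, 0.005, 0, 0, 0, 0],
    [0.03, -0.03, 0.005, 0, 0, 0, 0],
    [0.03, -0.03, 0.005, 0, 0, 0, 0],
    [0.03, -0.03, 0.005, 0, 0, 0, 0]
  ]
}}

```text
t: 17.2
tool_pos: [0.581, -0.179, 0.2848]
orientation: [-0.001, 0.696, 0.718, -0.001]
ft_force: [1.9, 0.7, -4.7]
opening: 0.0396
gripper_force: 61.7
```

```bash
python3 go.py 0.598 -0.314 0.288 91.8
```

```text
t 17.2 pos [ 0.581  -0.179   0.2848] open 0.0396 F [ 1.9  0.7 -4.7] q1,q7 [ 0.4  -0.02]
turn [-0.0022 -0.0006 -0.0003] then shift [-0.1355  0.0128 -0.0032]
```

{"method": "play_rows", "body": {
  "steps": [
    [0.03, -0.027, 0.0026, 0, 0, 0, 0],
    [0.03, -0.027, 0.0026, 0, 0, 0, 0],
    [0.03, -0.027, 0.0026, 0, 0, 0, 0],
    [0.03, -0.027, 0.0026, 0, 0, 0, 0],
    [0.03, -0.027, 0.0026, 0, 0, 0, 0],
    [0.03, 0, 0, 0, 0, 0, 0],
    [0.03, 0, 0, 0.02, 0, 0, 0],
    [0.03, 0, 0, 0.02, 0, 0, 0],
    [0.03, 0, 0, 0, 0, 0, 0],
    [0.03, 0, 0, 0, 0, 0, 0]
  ]
}}

```text
t: 18.2
tool_pos: [0.5983, -0.312, 0.246]
orientation: [-0.001, 0.696, 0.718, -0.0]
ft_force: [0.8, -0.7, -3.8]
opening: 0.0394
gripper_force: 61.8
```

```bash
python3 go.py 0.598 -0.314 0.1875 91.8; python3 - <<'E'
from workcell import arm
import cv2
s=arm.snapshot("scene");cv2.imwrite("pics/s3.png",cv2.resize(s["frame"][180:360,80:340],None,fx=2,fy=2))
E
```

```text
t 18.2 pos [ 0.5983 -0.312   0.246 ] open 0.0394 F [ 0.8 -0.7 -3.8] q1,q7 [0.57 0.2 ]
turn [-0.0011 -0.0008 -0.0001] then shift [-0.002  -0.0004  0.0585]
```

View pics/s3.png

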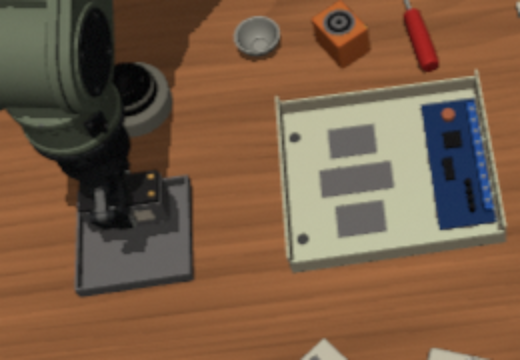

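The battery hangs over the tray (135,220). The panel is now empty and shows three grey marks at the places. I lower it.

{"method": "play_rows", "body": {
  "steps": [
    [0.03, -0.002, 0, 0.02, 0, 0, 0],
    [0.03, 0, 0, 0.02, 0, 0, 0],
    [0.03, 0, 0, 0.012, 0, 0, 0],
    [0.03, 0, 0, 0.006, 0, 0, 0],
    [0.03, 0, 0, 0, 0, 0, 0],
    [0.03, 0, 0, 0, 0, 0, 0],
    [0.07, 0, 0, 0, 0, 0, 0],
    [0.07, 0, 0, 0, 0, 0, 0],
    [0.07, 0, 0, 0, 0, 0, 0],
    [0.07, 0, 0, 0, 0, 0, 0]
  ]
}}

```text
t: 19.25
tool_pos: [0.5985, -0.3143, 0.1887]
orientation: [0.0, 0.696, 0.718, 0.0]
ft_force: [0.2, 0.7, -0.9]
opening: 0.0698
gripper_force: 0.0
```

{"method": "play_rows", "body": {
  "steps": [
    [0.07, 0, 0, -0.01, 0, 0, 0],
    [0.07, 0, 0, -0.03, 0, 0, 0],
    [0.07, 0, 0, -0.04, 0, 0, 0],
    [0.07, 0, 0, -0.04, 0, 0, 0],
    [0.085, 0.04, 0, 0, 0, 0, 0],
    [0.085, 0.04, 0, 0, 0, 0, 0],
    [0.085, 0.04, 0, 0, 0, 0, 0],
    [0.085, 0.04, 0, 0, 0, 0, 0],
    [0.085, 0.04, 0, 0, 0, 0, 0],
    [0.085, 0.04, 0, 0, 0, 0, 0]
  ]
}}

```text
t: 20.25
tool_pos: [0.5907, -0.0729, 0.3094]
orientation: [0.0, 0.696, 0.718, 0.0]
ft_force: [0.4, 0.1, -0.3]
opening: 0.0849
gripper_force: 0.0
```

```bash
python3 go.py 0.588 0.325 0.29 82.4; python3 - <<'E'
from workcell import arm
from h import *
s=arm.snapshot("top");f=s["frame"]
a=cv2.resize(f[150:230,460:545],None,fx=4,fy=4);b=cv2.resize(f[150:230,160:260],None,fx=4,fy=4)
cv2.imwrite("pics/t4.png",np.hstack([a,b]))
E
```

```text
t 20.25 pos [ 0.5907 -0.0729  0.3094] open 0.0849 F [ 0.4  0.1 -0.3] q1,q7 [ 0.22 -0.19]
turn [ 8.000e-04 -1.000e-04  1.634e-01] then shift [ 0.394  -0.0553  0.0194]
```

View pics/t4.png

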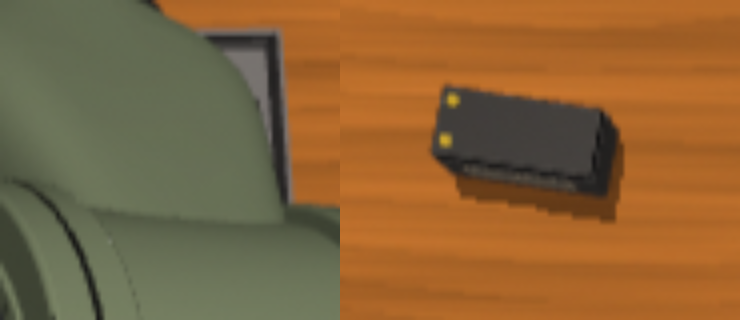

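The new battery (520,140) stands untouched. The arm hides the tray, so I check that later.

{"method": "play_rows", "body": {
  "steps": [
    [0.085, 0, 0, 0, 0, 0, 0.082],
    [0.085, 0, 0, 0, 0, 0, 0.082],
    [0.085, 0.04, -0.0055, 0, 0, 0, 0],
    [0.085, 0.04, -0.0055, 0, 0, 0, 0],
    [0.085, 0.04, -0.0055, 0, 0, 0, 0],
    [0.085, 0.04, -0.0055, 0, 0, 0, 0],
    [0.085, 0.04, -0.0055, 0, 0, 0, 0],
    [0.085, 0.04, -0.0055, 0, 0, 0, 0],
    [0.085, 0.04, -0.0055, 0, 0, 0, 0],
    [0.085, 0.04, -0.0055, 0, 0, 0, 0]
  ]
}}

```text
t: 21.3
tool_pos: [0.5897, 0.2501, 0.3094]
orientation: [0.0, 0.753, 0.659, 0.0]
ft_force: [0.1, 1.1, -0.0]
opening: 0.0852
gripper_force: 0.0
```

{"method": "play_rows", "body": {
  "steps": [
    [0.085, 0.037, -0.0055, 0, 0, 0, 0],
    [0.085, 0.037, -0.0055, 0, 0, 0, 0],
    [0.085, 0, 0, 0, 0, 0, 0],
    [0.085, 0, 0, 0, 0, 0, 0]
  ]
}}

```text
t: 21.7
tool_pos: [0.5885, 0.3238, 0.3089]
orientation: [-0.0, 0.752, 0.659, 0.0]
ft_force: [0.7, -0.9, 1.0]
opening: 0.0851
gripper_force: 0.0
```

```bash
python3 go.py 0.588 0.325 0.185 82.4; python3 - <<'E'
from workcell import arm
from h import *
s=arm.snapshot("wrist");cv2.imwrite("pics/w5.png",s["frame"]);pickle.dump(s,open("w5.pkl","wb"))
f=s["frame"];print(s["fx"],s["cx"],s["cy"])
s=arm.snapshot("top");cv2.imwrite("t5.png",s["frame"])
E
```

```text
t 21.7 pos [0.5885 0.3238 0.3089] open 0.0851 F [ 0.7 -0.9  1. ] q1,q7 [-0.47 -0.82]
turn [ 0.0002 -0.0002  0.0008] then shift [ 0.0011 -0.0007  0.1239]
371.64829954431775 318.28043068341435 233.73803904782304
```

View pics/w5.png

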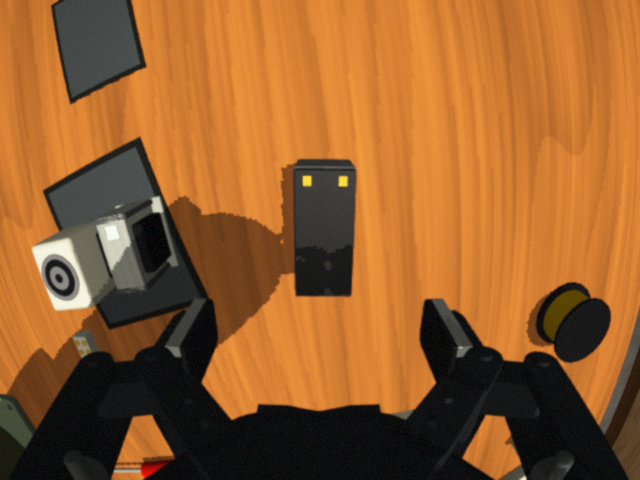

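The new battery's top face spans (294,168) to (354,296), nearly square with the fingers. I measure its centre with the fisheye model.

```bash
cat >> h.py <<'E'
def castw(s,px,z):
    px=np.atleast_2d(np.asarray(px,float));V=s["view"];R,t=V[:3,:3],V[:3,3]
    u=np.c_[px[:,0]-s["cx"],px[:,1]-s["cy"]]/s["fx"];r=np.linalg.norm(u,axis=1)[:,None]
    d=np.c_[u/r*np.sin(r),np.cos(r)]@R;c=-R.T@t
    return (c+d*((z-c[2])/d[:,2])[:,None])[:,:2]
E
python3 - <<'E'
from h import *
s=pickle.load(open("w5.pkl","rb"))
p=castw(s,[(294.5,167.5),(355,168),(351.5,296),(295,296)],.054);print(p,p.mean(0),rect(p))
E
```

```text
[[0.58014356 0.37471091]
 [0.61644128 0.36968721]
 [0.60540053 0.28435239]
 [0.56754374 0.28942486]] [0.59238228 0.32954384] (array([592.2, 329.6]), 86.2, 38.2, 82.4)
```

{"method": "play_rows", "body": {
  "steps": [
    [0.085, 0.0036, 0.001, 0.025, 0, 0, 0],
    [0.085, 0, 0, 0.03, 0, 0, 0],
    [0.085, 0, 0, 0.03, 0, 0, 0],
    [0.085, 0, 0, 0.025, 0, 0, 0],
    [0.085, 0, 0, 0.0135, 0, 0, 0],
    [0.085, 0, 0, 0, 0, 0, 0],
    [0.03, 0, 0, 0, 0, 0, 0],
    [0.03, 0, 0, 0, 0, 0, 0],
    [0.03, 0, 0, 0, 0, 0, 0],
    [0.03, 0, 0, 0, 0, 0, 0]
  ]
}}

```text
t: 22.8
tool_pos: [0.5907, 0.3269, 0.1864]
orientation: [0.0, 0.753, 0.658, 0.001]
ft_force: [1.0, -1.0, 9.1]
opening: 0.0392
gripper_force: 61.0
```

```bash
python3 go.py 0.590 0.3273 0.185 82.4
```

```text
t 22.8 pos [0.5907 0.3269 0.1864] open 0.0392 F [ 1.  -1.   9.1] q1,q7 [-0.48 -0.85]
turn [ 0.002  -0.0014 -0.0006] then shift [ 0.0003 -0.0008  0.0014]
```

{"method": "play_rows", "body": {
  "steps": [
    [0.03, 0, 0, -0.01, 0, 0, 0],
    [0.03, 0, 0, -0.02, 0, 0, 0],
    [0.03, 0, 0, -0.03, 0, 0, 0],
    [0.03, 0, 0, -0.03, 0, 0, 0],
    [0.03, 0, 0, -0.02, 0, 0, 0],
    [0.03, 0, 0, 0, 0, 0, -0.082],
    [0.03, 0, 0, 0, 0, 0, -0.082],
    [0.03, -0.03, 0, 0, 0, 0, 0],
    [0.03, -0.03, 0, 0, 0, 0, 0],
    [0.03, -0.03, 0, 0, 0, 0, 0]
  ]
}}

```text
t: 23.8
tool_pos: [0.5927, 0.2357, 0.2956]
orientation: [0.0, 0.696, 0.718, -0.0]
ft_force: [0.7, -0.9, -5.5]
opening: 0.0391
gripper_force: 62.1
```

```bash
python3 go.py 0.5575 -0.0575 0.30 91.8;python3 - <<'E'
from workcell import arm
from h import *
s=arm.snapshot("wrist");cv2.imwrite("w6.png",s["frame"])
E
```

```text
t 23.8 pos [0.5927 0.2357 0.2956] open 0.0391 F [ 0.7 -0.9 -5.5] q1,q7 [-0.32 -0.6 ]
turn [-0.0001  0.0002 -0.0001] then shift [-0.292  -0.0444 -0.0044]
```

{"method": "play_rows", "body": {
  "steps": [
    [0.03, -0.0365, -0.0055, 0, 0, 0, 0],
    [0.03, -0.0365, -0.0055, 0, 0, 0, 0],
    [0.03, -0.0365, -0.0055, 0, 0, 0, 0],
    [0.03, -0.0365, -0.0055, 0, 0, 0, 0],
    [0.03, -0.0365, -0.0055, 0, 0, 0, 0],
    [0.03, -0.0365, -0.0055, 0, 0, 0, 0],
    [0.03, -0.0365, -0.0055, 0, 0, 0, 0],
    [0.03, -0.0365, -0.0055, 0, 0, 0, 0],
    [0.03, 0, 0, 0.02, 0, 0, 0],
    [0.03, 0, 0, 0, 0, 0, 0]
  ]
}}

```text
t: 24.85
tool_pos: [0.5575, -0.057, 0.274]
orientation: [-0.001, 0.697, 0.718, -0.001]
ft_force: [-0.2, 0.0, -4.7]
opening: 0.0394
gripper_force: 62.4
```

```bash
python3 go.py 0.5575 -0.0575 0.1895 91.8;python3 - <<'E'
from workcell import arm
from h import *
s=arm.snapshot("wrist");cv2.imwrite("pics/w7.png",s["frame"]);pickle.dump(s,open("w7.pkl","wb"))
E
```

```text
t 24.85 pos [ 0.5575 -0.057   0.274 ] open 0.0394 F [-0.2  0.  -4.7] q1,q7 [ 0.19 -0.26]
turn [-0.0025 -0.0001 -0.0018] then shift [-0.0005 -0.      0.0845]
```

View pics/w7.png

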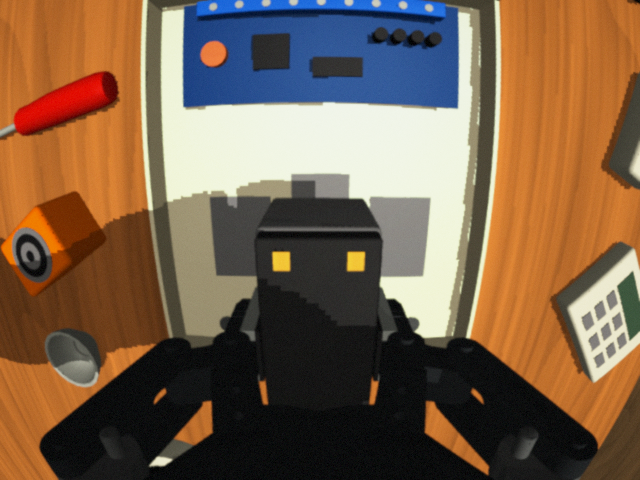

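```bash
python3 - <<'E'
from h import *
s=pickle.load(open("w7.pkl","rb"))
print("mark end",castw(s,[(292,174),(349,174)],.003).mean(0))
print("mark side inner/outer", castw(s,[(210,196),(430,197),(216,275),(425,276)],.003))
print("batt end bottom",castw(s,[(272,200),(371,200)],.0876).mean(0),"top",castw(s,[(257,236),(381,236)],.1416).mean(0))
E
```

```text
mark end [ 0.55652753 -0.01393515]
mark side inner/outer [[ 0.48217505 -0.03022922]
 [ 0.63128185 -0.02627998]
 [ 0.48315384 -0.08847608]
 [ 0.63481527 -0.08460444]]
batt end bottom [ 0.55660165 -0.01250172] top [ 0.55548226 -0.01119029]
```

The battery's end lies within 2 mm of its mark's end. I lower it with a small correction.

{"method": "play_rows", "body": {
  "steps": [
    [0.03, -0.0015, 0, 0.02, 0, 0, 0],
    [0.03, 0, 0, 0.025, 0, 0, 0],
    [0.03, 0, 0, 0.02, 0, 0, 0],
    [0.03, 0, 0, 0.012, 0, 0, 0],
    [0.03, 0, 0, 0.0075, 0, 0, 0],
    [0.03, 0, 0, 0, 0, 0, 0],
    [0.03, 0, 0, 0, 0, 0, 0],
    [0.07, 0, 0, 0, 0, 0, 0],
    [0.07, 0, 0, 0, 0, 0, 0],
    [0.07, 0, 0, 0, 0, 0, 0]
  ]
}}

```text
t: 25.9
tool_pos: [0.5583, -0.0579, 0.1911]
orientation: [0.0, 0.696, 0.718, 0.0]
ft_force: [0.1, 0.3, -0.0]
opening: 0.0699
gripper_force: 0.0
```

{"method": "play_rows", "body": {
  "steps": [
    [0.07, 0, 0, 0, 0, 0, 0],
    [0.07, 0, 0, -0.01, 0, 0, 0],
    [0.07, 0, 0, -0.03, 0, 0, 0],
    [0.07, 0, 0, -0.04, 0, 0, 0],
    [0.07, 0, 0, -0.04, 0, 0, 0],
    [0.085, 0.04, -0.02, 0, 0, 0, 0],
    [0.085, 0.04, -0.02, 0, 0, 0, 0],
    [0.085, 0.04, -0.02, 0, 0, 0, 0],
    [0.085, 0.04, -0.02, 0, 0, 0, 0],
    [0.085, 0.04, -0.02, 0, 0, 0, 0]
  ]
}}

```text
t: 26.9
tool_pos: [0.4508, 0.1402, 0.3113]
orientation: [0.0, 0.696, 0.718, 0.0]
ft_force: [0.9, 0.6, 0.8]
opening: 0.0851
gripper_force: 0.0
```

{"method": "play_rows", "body": {
  "steps": [
    [0.085, 0, 0, 0, 0, 0, 0.14],
    [0.085, 0, 0, 0, 0, 0, 0.14],
    [0.085, 0, 0, 0, 0, 0, 0.14],
    [0.085, 0, 0, 0, 0, 0, 0.14],
    [0.085, 0, 0, 0, 0, 0, 0.14],
    [0.085, 0, 0, 0, 0, 0, 0.14],
    [0.085, 0, 0, 0, 0, 0, 0.14],
    [0.085, 0, 0, 0, 0, 0, 0.14],
    [0.085, 0, 0, 0, 0, 0, 0.14],
    [0.085, 0, 0, 0, 0, 0, 0.14]
  ]
}}

```text
t: 27.9
tool_pos: [0.4519, 0.1391, 0.3112]
orientation: [-0.001, 0.995, 0.098, 0.0]
ft_force: [-0.6, 0.3, 0.1]
opening: 0.0852
gripper_force: 0.0
```

```bash
python3 go.py 0.4432 0.3324 0.305 1.8
```

```text
t 27.9 pos [0.4519 0.1391 0.3112] open 0.0852 F [-0.6  0.3  0.1] q1,q7 [-0.45 -1.51]
turn [-0.0011 -0.0005  0.1648] then shift [-0.0026 -0.1935  0.0062]
```

{"method": "play_rows", "body": {
  "steps": [
    [0.085, 0, 0, 0, 0, 0, 0.082],
    [0.085, 0, 0, 0, 0, 0, 0.082],
    [0.085, -0.0005, -0.0323, 0, 0, 0, 0],
    [0.085, -0.0005, -0.0323, 0, 0, 0, 0],
    [0.085, -0.0005, -0.0323, 0, 0, 0, 0],
    [0.085, -0.0005, -0.0323, 0, 0, 0, 0],
    [0.085, -0.0005, -0.0323, 0, 0, 0, 0],
    [0.085, 0, -0.0323, 0, 0, 0, 0],
    [0.085, 0, 0, 0.01, 0, 0, 0],
    [0.085, 0, 0, 0, 0, 0, 0]
  ]
}}

```text
t: 28.9
tool_pos: [0.4416, 0.3327, 0.3001]
orientation: [0.0, 1.0, 0.019, -0.001]
ft_force: [-0.6, -0.9, 0.5]
opening: 0.085
gripper_force: 0.0
```

```bash
python3 go.py 0.4432 0.3324 0.1845 1.8;python3 - <<'E'
from workcell import arm
from h import *
s=arm.snapshot("top");f=s["frame"];pickle.dump(s,open("t8.pkl","wb"))
cv2.imwrite("pics/t8.png",cv2.resize(f[140:320,290:560],None,fx=2.9,fy=2.9,interpolation=cv2.INTER_CUBIC))
E
```

```text
t 28.9 pos [0.4416 0.3327 0.3001] open 0.085 F [-0.6 -0.9  0.5] q1,q7 [-0.85 -1.91]
turn [0.0001 0.0014 0.0075] then shift [0.0016 0.0004 0.1156]
```

View pics/t8.png

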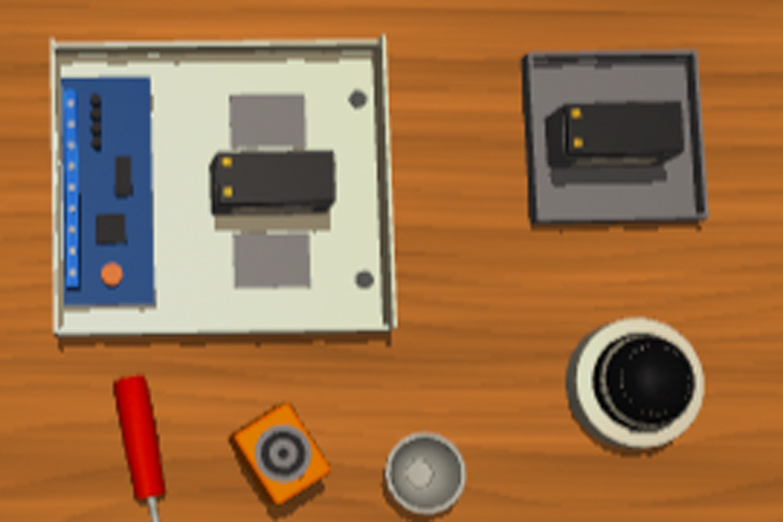

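The new battery stands in its place (272,182), squarely between the two marks, and the old one is in the tray (620,135). The dome (637,383) is untouched. Now the transformer goes back.

{"method": "play_rows", "body": {
  "steps": [
    [0.085, 0.0016, 0, 0.025, 0, 0, 0.007],
    [0.085, 0, 0, 0.03, 0, 0, 0],
    [0.085, 0, 0, 0.03, 0, 0, 0],
    [0.085, 0, 0, 0.02, 0, 0, 0],
    [0.085, 0, 0, 0.01, 0, 0, 0],
    [0.085, 0, 0, 0, 0, 0, 0],
    [0.05, 0, 0, 0, 0, 0, 0],
    [0.05, 0, 0, 0, 0, 0, 0],
    [0.05, 0, 0, 0, 0, 0, 0],
    [0.05, 0, 0, 0, 0, 0, 0]
  ]
}}

```text
t: 29.95
tool_pos: [0.444, 0.3326, 0.187]
orientation: [-0.0, 1.0, 0.015, 0.001]
ft_force: [-1.2, -1.9, 12.2]
opening: 0.0592
gripper_force: 65.2
```

{"method": "play_rows", "body": {
  "steps": [
    [0.05, 0, 0, -0.01, 0, 0, 0],
    [0.05, 0, 0, -0.02, 0, 0, 0],
    [0.05, 0, 0, -0.03, 0, 0, 0],
    [0.05, 0, 0, -0.03, 0, 0, 0],
    [0.05, 0, 0, -0.03, 0, 0, 0],
    [0.05, 0.014, 0.03, 0, 0, 0, 0],
    [0.05, 0.014, 0.03, 0, 0, 0, 0],
    [0.05, 0.014, 0.03, 0, 0, 0, 0],
    [0.05, 0.014, 0.03, 0, 0, 0, 0],
    [0.05, 0.014, 0.03, 0, 0, 0, 0]
  ]
}}

```text
t: 30.95
tool_pos: [0.5186, 0.1835, 0.3066]
orientation: [-0.0, 1.0, 0.015, 0.0]
ft_force: [0.4, -0.1, -3.2]
opening: 0.0593
gripper_force: 66.1
```

```bash
python3 go.py 0.6114 -0.0570 0.305 1.8
```

```text
t 30.95 pos [0.5186 0.1835 0.3066] open 0.0593 F [ 0.4 -0.1 -3.2] q1,q7 [-0.53 -1.66]
turn [-0.0003 -0.0006 -0.0006] then shift [0.0852 0.2433 0.0016]
```

{"method": "play_rows", "body": {
  "steps": [
    [0.05, 0.012, 0.0345, 0, 0, 0, 0],
    [0.05, 0.012, 0.0345, 0, 0, 0, 0],
    [0.05, 0.012, 0.0345, 0, 0, 0, 0],
    [0.05, 0.012, 0.0345, 0, 0, 0, 0],
    [0.05, 0.012, 0.0345, 0, 0, 0, 0],
    [0.05, 0.012, 0.0345, 0, 0, 0, 0],
    [0.05, 0.013, 0.0345, 0, 0, 0, 0],
    [0.05, 0, 0, 0.01, 0, 0, 0],
    [0.05, 0, 0, 0, 0, 0, 0],
    [0.05, 0, 0, 0, 0, 0, 0]
  ]
}}

```text
t: 31.95
tool_pos: [0.6105, -0.0532, 0.2961]
orientation: [-0.0, 1.0, 0.016, -0.0]
ft_force: [0.3, 0.9, -2.3]
opening: 0.0594
gripper_force: 65.9
```

```bash
python3 go.py 0.6122 -0.0570 0.1885 1.8
```

```text
t 31.95 pos [ 0.6105 -0.0532  0.2961] open 0.0594 F [ 0.3  0.9 -2.3] q1,q7 [-0.05 -1.32]
turn [-0.0006  0.0002  0.0002] then shift [0.0016 0.0039 0.1076]
```

{"method": "play_rows", "body": {
  "steps": [
    [0.05, 0.0015, 0.0035, 0.02, 0, 0, 0],
    [0.05, 0, 0, 0.03, 0, 0, 0],
    [0.05, 0, 0, 0.03, 0, 0, 0],
    [0.05, 0, 0, 0.017, 0, 0, 0],
    [0.05, 0, 0, 0.01, 0, 0, 0],
    [0.05, 0, 0, 0, 0, 0, 0],
    [0.05, 0, 0, 0, 0, 0, 0],
    [0.085, 0, 0, 0, 0, 0, 0],
    [0.085, 0, 0, 0, 0, 0, 0],
    [0.085, 0, 0, 0, 0, 0, 0]
  ]
}}

```text
t: 32.95
tool_pos: [0.6124, -0.0574, 0.1889]
orientation: [-0.0, 1.0, 0.015, 0.0]
ft_force: [-1.0, -0.3, -1.5]
opening: 0.0848
gripper_force: 0.0
```

{"method": "play_rows", "body": {
  "steps": [
    [0.085, 0, 0, 0, 0, 0, 0],
    [0.085, 0, 0, -0.01, 0, 0, 0],
    [0.085, 0, 0, -0.03, 0, 0, 0],
    [0.085, 0, 0, -0.04, 0, 0, 0],
    [0.085, 0, 0, -0.03, 0, 0, 0],
    [0.085, -0.024, -0.038, 0, 0, 0, 0],
    [0.085, -0.024, -0.038, 0, 0, 0, 0],
    [0.085, -0.024, -0.038, 0, 0, 0, 0],
    [0.085, -0.024, -0.038, 0, 0, 0, 0],
    [0.085, -0.024, -0.038, 0, 0, 0, 0]
  ]
}}

```text
t: 33.95
tool_pos: [0.4853, 0.13, 0.2994]
orientation: [-0.0, 1.0, 0.015, 0.0]
ft_force: [2.1, 0.9, 0.4]
opening: 0.0849
gripper_force: 0.0
```

```bash
python3 go.py 0.3812 0.3213 0.30 1.8
```

```text
t 33.95 pos [0.4853 0.13   0.2994] open 0.0849 F [2.1 0.9 0.4] q1,q7 [-0.44 -1.57]
turn [-0.0005 -0.0009 -0.0009] then shift [-0.0981 -0.1945 -0.0006]
```

{"method": "play_rows", "body": {
  "steps": [
    [0.085, -0.0163, -0.0324, 0, 0, 0, 0],
    [0.085, -0.0163, -0.0324, 0, 0, 0, 0],
    [0.085, -0.0163, -0.0324, 0, 0, 0, 0],
    [0.085, -0.0163, -0.0324, 0, 0, 0, 0],
    [0.085, -0.0163, -0.0324, 0, 0, 0, 0],
    [0.085, -0.0163, -0.0324, 0, 0, 0, 0],
    [0.085, 0, 0, 0.015, 0, 0, 0],
    [0.085, 0, 0, 0.015, 0, 0, 0],
    [0.085, 0, 0, 0, 0, 0, 0],
    [0.085, 0, 0, 0, 0, 0, 0]
  ]
}}

```text
t: 34.95
tool_pos: [0.383, 0.32, 0.2693]
orientation: [-0.0, 1.0, 0.015, 0.0]
ft_force: [0.4, 0.5, -0.4]
opening: 0.0849
gripper_force: 0.0
```

```bash
python3 go.py 0.3812 0.3213 0.1865 1.8
```

```text
t 34.95 pos [0.383  0.32   0.2693] open 0.0849 F [ 0.4  0.5 -0.4] q1,q7 [-0.89 -1.88]
turn [-0.0004 -0.0001 -0.0011] then shift [-0.0017 -0.0014  0.0828]
```

{"method": "play_rows", "body": {
  "steps": [
    [0.085, -0.0017, -0.0014, 0.02, 0, 0, 0],
    [0.085, 0, 0, 0.025, 0, 0, 0],
    [0.085, 0, 0, 0.025, 0, 0, 0],
    [0.085, 0, 0, 0.0125, 0, 0, 0],
    [0.085, 0, 0, 0, 0, 0, 0],
    [0.085, 0, 0, 0, 0, 0, 0],
    [0.05, 0, 0, 0, 0, 0, 0],
    [0.05, 0, 0, 0, 0, 0, 0],
    [0.05, 0, 0, 0, 0, 0, 0],
    [0.05, 0, 0, 0, 0, 0, 0]
  ]
}}

```text
t: 35.95
tool_pos: [0.3812, 0.3216, 0.1871]
orientation: [-0.001, 1.0, 0.015, 0.001]
ft_force: [-2.1, -0.8, 16.1]
opening: 0.0594
gripper_force: 63.4
```

{"method": "play_rows", "body": {
  "steps": [
    [0.05, 0, 0, -0.01, 0, 0, 0],
    [0.05, 0, 0, -0.02, 0, 0, 0],
    [0.05, 0, 0, -0.03, 0, 0, 0],
    [0.05, 0, 0, -0.03, 0, 0, 0],
    [0.05, 0, 0, -0.03, 0, 0, 0],
    [0.05, 0.01, 0.03, 0, 0, 0, 0],
    [0.05, 0.01, 0.03, 0, 0, 0, 0],
    [0.05, 0.01, 0.03, 0, 0, 0, 0],
    [0.05, 0.01, 0.03, 0, 0, 0, 0],
    [0.05, 0.01, 0.03, 0, 0, 0, 0]
  ]
}}

```text
t: 36.95
tool_pos: [0.4358, 0.1718, 0.3068]
orientation: [-0.0, 1.0, 0.015, 0.0]
ft_force: [1.7, -0.3, -2.3]
opening: 0.0593
gripper_force: 65.5
```

```bash
python3 go.py 0.5042 -0.0597 0.305 1.8
```

```text
t 36.95 pos [0.4358 0.1718 0.3068] open 0.0593 F [ 1.7 -0.3 -2.3] q1,q7 [-0.57 -1.63]
turn [-0.0003 -0.0004 -0.0006] then shift [0.0611 0.2335 0.0018]
```

{"method": "play_rows", "body": {
  "steps": [
    [0.05, 0.0087, 0.0332, 0, 0, 0, 0],
    [0.05, 0.0087, 0.0332, 0, 0, 0, 0],
    [0.05, 0.0087, 0.0332, 0, 0, 0, 0],
    [0.05, 0.0087, 0.0332, 0, 0, 0, 0],
    [0.05, 0.0087, 0.0332, 0, 0, 0, 0],
    [0.05, 0.0087, 0.0332, 0, 0, 0, 0],
    [0.05, 0.0087, 0.0332, 0, 0, 0, 0],
    [0.05, 0, 0, 0.01, 0, 0, 0],
    [0.05, 0, 0, 0, 0, 0, 0],
    [0.05, 0, 0, 0, 0, 0, 0]
  ]
}}

```text
t: 37.95
tool_pos: [0.5035, -0.0566, 0.2964]
orientation: [-0.0, 1.0, 0.016, -0.0]
ft_force: [0.8, 0.9, -1.7]
opening: 0.0593
gripper_force: 65.5
```

```bash
python3 go.py 0.5042 -0.0597 0.1885 1.8
```

```text
t 37.95 pos [ 0.5035 -0.0566  0.2964] open 0.0593 F [ 0.8  0.9 -1.7] q1,q7 [-0.03 -1.27]
turn [-0.0004  0.0003  0.0003] then shift [0.0006 0.0032 0.1079]
```

{"method": "play_rows", "body": {
  "steps": [
    [0.05, 0.0003, 0.003, 0.02, 0, 0, 0],
    [0.05, 0, 0, 0.03, 0, 0, 0],
    [0.05, 0, 0, 0.03, 0, 0, 0],
    [0.05, 0, 0, 0.017, 0, 0, 0],
    [0.05, 0, 0, 0.01, 0, 0, 0],
    [0.05, 0, 0, 0, 0, 0, 0],
    [0.05, 0, 0, 0, 0, 0, 0],
    [0.085, 0, 0, 0, 0, 0, 0],
    [0.085, 0, 0, 0, 0, 0, 0],
    [0.085, 0, 0, 0, 0, 0, 0]
  ]
}}

```text
t: 38.95
tool_pos: [0.5041, -0.0603, 0.1894]
orientation: [-0.0, 1.0, 0.015, 0.0]
ft_force: [-0.3, 0.4, 0.2]
opening: 0.0851
gripper_force: 0.0
```

{"method": "play_rows", "body": {
  "steps": [
    [0.085, 0, 0, 0, 0, 0, 0],
    [0.085, 0, 0, -0.01, 0, 0, 0],
    [0.085, 0, 0, -0.03, 0, 0, 0],
    [0.085, 0, 0, -0.04, 0, 0, 0],
    [0.085, 0, 0, -0.04, 0, 0, 0],
    [0.085, -0.01, -0.04, 0, 0, 0, 0],
    [0.085, -0.01, -0.04, 0, 0, 0, 0],
    [0.085, -0.01, -0.04, 0, 0, 0, 0],
    [0.085, -0.01, -0.04, 0, 0, 0, 0],
    [0.085, -0.01, -0.04, 0, 0, 0, 0]
  ]
}}

```text
t: 39.95
tool_pos: [0.4471, 0.1394, 0.3098]
orientation: [-0.0, 1.0, 0.015, 0.0]
ft_force: [1.5, 0.4, 0.1]
opening: 0.0849
gripper_force: 0.0
```

{"method": "play_rows", "body": {
  "steps": [
    [0.085, -0.01, -0.04, 0, 0, 0, 0],
    [0.085, -0.01, -0.04, 0, 0, 0, 0],
    [0.085, 0, -0.04, 0, 0, 0, 0],
    [0.085, 0, -0.04, 0, 0, 0, 0],
    [0.085, 0, 0, 0, 0, 0, 0]
  ]
}}

```text
t: 40.45
tool_pos: [0.4216, 0.302, 0.3094]
orientation: [-0.001, 1.0, 0.019, -0.0]
ft_force: [1.2, -1.1, -0.6]
opening: 0.0852
gripper_force: 0.0
```

```bash
python3 - <<'E'
from workcell import arm
from h import *
s=arm.snapshot("top");f=s["frame"]
cv2.imwrite("pics/t9.png",np.vstack([cv2.resize(f[145:265,300:430],None,fx=2.4,fy=2.4),cv2.resize(pickle.load(open("top0.pkl","rb"))["frame"][145:265,300:430],None,fx=2.4,fy=2.4)]))
E
```

```text
(no output)
```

View pics/t9.png

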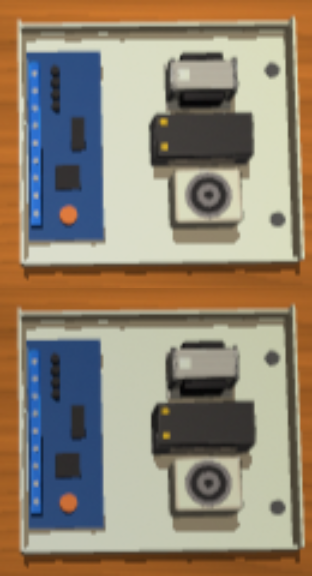

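The picture taken now (upper) matches the start (lower) within a pixel or so: transformer (203,75), battery (203,138) and sounder (208,195) are all in place. I hand the job in.

```bash
python3 -c "
from workcell import arm
print(arm.sign_off())"
```

```text
the job is handed in; nothing more can be done
None
```

The job is handed in at about 40 s: the new battery is in its place, the old one is in the tray, the transformer and sounder are back to within a pixel or so of the start picture, and the dome camera was not touched; sign-off returned no verdict.

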